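# Finish closing the membrane filter holder in cross order

### The arm

A 6-joint arm with a two-finger parallel gripper is mounted at the origin on the work surface. World frame = base frame: x ahead of the robot, y to its left, z up, the work surface at z = 0. Lengths are in m, angles in rad, forces in N, time in s.
With the tool pointing down it reaches from about 0.325 to 0.85 m from the base axis. Payload 4.4 kg.
Tool frame: the origin (TCP) lies at the very end of the fingers, on their centre line; the grasp point (between the pads) lies 19 mm behind it; z points along the fingers, x is the direction in which the jaws open and shut, and the axes are right-handed (so a half turn about z gives the same grasp; the last joint's range is limited). The gripper opens to 94 mm and grips with 3 to 60 N. Pads are 16 mm wide; open, the fingers measure 119 mm over their backs; the gripper's body (75 mm by 177 mm) begins 78 mm behind the grasp point.
Start: joints at [1.063, 0.207, 1.542, -0, 1.393, -0.15], TCP at [0.201, 0.539, 0.205] pointing down, gripper open.
Joint ranges: [-2.73, 2.73], [-0.86, 2.22], [0.23, 2.46], [-1.11, 4.25], [0.08, 2.63], [-2.82, 2.82]. Speed limits (rad/s): [2.79, 2.79, 3.14, 3.14, 3.14, 3.14].

### API

Orientations are given as a rotation vector (axis times angle).
In Python, from cell import r gives the robot as it stands.
- The arm moves only by the shell command python3 -m creep 'ROWS'. ROWS is JSON, a list of rows, each a list of 3 entries, a list of its own where there are three numbers: the shift along the tool's x, y, z in cm, then the turn, a rotation vector about the tool's x, y, z in degrees, then the opening, from -1 (shut) to 1 (fully open). In form: [[[x, y, z], [rx, ry, rz], gripper], ...]. A call has 1 to 10 rows; each row shifts and turns the commanded pose from where the row before left it, along the tool's axes as they then stand; what a row does not reach is not made up. A row lasts 1/8 s, in which the tool goes at most 62.5 mm and 10.7 degrees, less where a joint would pass 70% of its speed; a pose out of reach is approached as far as the arm can. A call is refused whole if a number of a shift passes 6.25 or a number of a turn 10.7, either way. A call with a gripper value outside its range is refused whole. The fingers move at their own pace and stop on an object; the grip force is fixed at half the most. Time passes only in rows, so rows that do not move let the fingers close. It gives the time, the measured TCP pose, the force and the opening at its end, in the units of the state.
- r.read_state(): the state, without advancing time (a new reading comes with each control period).
- r.capture(name): name is "side" or "top"; returns a dict with "pixels" (480x640x3 uint8, blue, green, red), "intrinsics" (3x3 intrinsics, pixels), "k1" (the pictures are not rectified: a ray, as slopes to the right and down, at radius r is drawn at 1 + k1 r^2 times it, then the intrinsics apply), "origin" and "orientation" of the camera in the world. Camera axes: x right, y down, z forward; pixel columns grow to the right and rows downward; lengths in m; the calibration is good to about 2 mm. A picture is of the moment at which its call begins. There is no depth.
- r.finish_job(): hands the job in, once; it reports no verdict.
The state is a dict: "time": time; "joints": joint angles; "qd": joint speeds; "joint_torque": joint torques, N m; "position": TCP position; "orientation": TCP orientation; "wrist_force": force on the tool from outside, world axes, zero at the start; "torque": the same for the moment, N m; "grip_width": opening from 0.0 (shut) to 1.0 (fully open).
Only numpy, scipy, OpenCV 4.12 (cv2) and the standard library are available. Lean on these libraries where they do the work, as an engineer would, in place of code of your own. Each camera call takes 0.05 s, during which the arm holds its last target.

### The job

The large four-clamp filter holder on the lab bench was left partly closed: two opposite clamps are pushed about halfway down, the other two are still up. Push the two raised clamps halfway down as well, and only then push all four fully home, doing one opposite pair completely and then the other pair, so that the cover seats evenly.

Things in the scene. Friction and masses are not known exactly. Their poses are not given: they have to be found in the camera images.
- cover: Loose round steel cover of the large filter holder, 200 mm across, 14 mm thick; origin at the centre of its underside, z up. It rides on sprung pads; the clamps press it only in their last 12 mm of travel. Underside 96 mm above the table when up, 84 mm seated on the seal. A central inlet cap, 44 mm wide, stands 26 mm above its top face. The smaller holder nearby (three clamps, 132 mm across) is a bystander.
- clamp_a_top (a point): Centre of the flat dark steel top face (36 mm across, head 14 mm thick) of push-down clamp A of the large holder; clamps stand 90 degrees apart on a 75 mm radius about the cover's centre, C opposite. z up. Height above the table: 150 mm fully up, 135 halfway, 120 fully home on its stop (30 mm straight down). About 7 N of friction, no spring: it stays where left. Starts about halfway (132 to 138 mm).
- clamp_b_top (a point): Centre of the flat dark steel top face (36 mm across, head 14 mm thick) of push-down clamp B of the large holder; clamps stand 90 degrees apart on a 75 mm radius about the cover's centre, D opposite. z up. Height above the table: 150 mm fully up, 135 halfway, 120 fully home on its stop (30 mm straight down). About 7 N of friction, no spring: it stays where left. Starts up (147 to 150 mm).
- clamp_c_top (a point): Centre of the flat dark steel top face (36 mm across, head 14 mm thick) of push-down clamp C of the large holder; clamps stand 90 degrees apart on a 75 mm radius about the cover's centre, A opposite. z up. Height above the table: 150 mm fully up, 135 halfway, 120 fully home on its stop (30 mm straight down). About 7 N of friction, no spring: it stays where left. Starts about halfway (132 to 138 mm).
- clamp_d_top (a point): Centre of the flat dark steel top face (36 mm across, head 14 mm thick) of push-down clamp D of the large holder; clamps stand 90 degrees apart on a 75 mm radius about the cover's centre, B opposite. z up. Height above the table: 150 mm fully up, 135 halfway, 120 fully home on its stop (30 mm straight down). About 7 N of friction, no spring: it stays where left. Starts up (147 to 150 mm).
Things that resemble listed ones, but are neither listed nor needed, are in the scene too. What is shaped like the part that bears clamp_a_top but blue or yellow is not meant.

How it is judged:
On the way, in this order (a step that is already met when the one before it is completed fails the run):
1. all four clamps stand about halfway (tops 128 to 142 mm above the table) (height (world z) of clamp_a_top between 0.128 and 0.142 m and height (world z) of clamp_b_top between 0.128 and 0.142 m and height (world z) of clamp_c_top between 0.128 and 0.142 m and height (world z) of clamp_d_top between 0.128 and 0.142 m), for 0.2 s.
2. one opposite pair is fully home (tops below 125 mm) while the other pair is still about halfway (above 128 mm) (((height (world z) of each of clamp_a_top, clamp_c_top below 0.125 m and height (world z) of each of clamp_b_top, clamp_d_top above 0.128 m) or (height (world z) of each of clamp_b_top, clamp_d_top below 0.125 m and height (world z) of each of clamp_a_top, clamp_c_top above 0.128 m))), for 0.2 s.
At the end, for the whole second after the job is handed in: All four clamps of the large holder are fully home: every top is within 5 mm of its lowest height, that is below 125 mm above the table; and the cover lies level (within 3 degrees) and down, its underside below 90 mm (height (world z) of each of clamp_a_top, clamp_b_top, clamp_c_top, clamp_d_top below 0.125 m and height (world z) of cover below 0.09 m and angle between cover's own z axis and vertical below 0.05 rad); the robot touches nothing.
It fails at once if a clamp is fully home (top below 125 mm) while another is not yet halfway (top above 142 mm) (height (world z) of any of clamp_a_top, clamp_b_top, clamp_c_top, clamp_d_top below 0.125 m and height (world z) of any of clamp_a_top, clamp_b_top, clamp_c_top, clamp_d_top above 0.142 m).
It fails at once if two neighbouring clamps are home (below 125 mm) while both of their opposites are not (above 128 mm) ((height (world z) of each of clamp_a_top, clamp_b_top below 0.125 m and height (world z) of each of clamp_c_top, clamp_d_top above 0.128 m) or (height (world z) of each of clamp_b_top, clamp_c_top below 0.125 m and height (world z) of each of clamp_d_top, clamp_a_top above 0.128 m) or (height (world z) of each of clamp_c_top, clamp_d_top below 0.125 m and height (world z) of each of clamp_a_top, clamp_b_top above 0.128 m) or (height (world z) of each of clamp_d_top, clamp_a_top below 0.125 m and height (world z) of each of clamp_b_top, clamp_c_top above 0.128 m)).
It also fails if it takes over 58 s, if anything falls off the work surface, if the arm or the gripper's body presses on something with over 40 N, if the wrist force passes 120 N, or if a joint passes its speed limit or range.

## Working session

There is one attempt and no reset: what is moved stays moved. The work goes in short steps, Python scripts to look and compute and a shell command to move; the robot and the scene stay as the last step left them, time stands still between calls to the robot, and variables do not carry over. Pictures are saved under pics/ and viewed, and the job is handed in when it is done.

```bash
mkdir -p pics; ls; cat > h.py <<'E'
import numpy as np, cv2, json
from scipy.spatial.transform import Rotation as R
from cell import r
def snap(name,fn):
    c=r.capture(name); cv2.imwrite('pics/'+fn+'.png',c['pixels'])
    np.savez('pics/'+fn+'.npz',px=c['pixels'],K=c['intrinsics'],k1=c['k1'],o=c['origin'],q=np.array(c['orientation']))
    return c
def rot(q):
    q=np.array(q,float)
    return q if q.shape==(3,3) else R.from_rotvec(q).as_matrix()
def load(fn): 
    d=np.load('pics/'+fn+'.npz'); return d
def ray(d,u,v):
    K=d['K'];k1=float(d['k1'])
    p=cv2.undistortPoints(np.array([[[u,v]]],float),K,np.array([k1,0,0,0,0]),criteria=(3,50,1e-10))[0,0]
    return d['o'],rot(d['q'])@np.array([p[0],p[1],1])
def plane(d,u,v,z):
    o,w=ray(d,u,v); return o+w*(z-o[2])/w[2]
def proj(d,P):
    p=rot(d['q']).T@(np.array(P,float)-d['o']); rv=np.zeros(3)
    return cv2.projectPoints(p.reshape(1,1,3),rv,rv,d['K'],np.array([float(d['k1']),0,0,0,0]))[0].ravel()
def err(): pass
E
python3 - <<'E'
from h import *
for n in('top','side'):
    c=snap(n,n+'1'); print(n,c['intrinsics'],c['k1'],c['origin'],c['orientation'])
print(r.read_state())
E
```

```text
pics
top [[564.73634944   0.         321.75905854]
 [  0.         564.73634944 250.7314586 ]
 [  0.           0.           1.        ]] -0.16466163639129794 [ 0.26478519 -0.08774985  1.3555546 ] [-2.16678672  2.11465922 -0.17517149]
side [[544.65933592   0.         319.1244234 ]
 [  0.         544.65933592 242.10548632]
 [  0.           0.           1.        ]] -0.011983033378397102 [-0.04647176 -0.66890514  0.8300843 ] [-2.19396422  0.77097543 -0.35457932]
{'time': 0.1, 'joints': array([ 1.06351180e+00,  2.07378136e-01,  1.54276410e+00, -3.16418941e-06,
        1.39347901e+00, -1.50541771e-01]), 'qd': array([ 0.00087836, -0.00133987, -0.0020412 , -0.00018617,  0.00077131,
        0.00024941]), 'joint_torque': array([-2.54251690e-04, -3.71869469e+01, -2.82291842e+01,  7.00650760e-02,
        3.11960327e-02, -7.85983912e-05]), 'position': array([0.20049156, 0.53816179, 0.20440458]), 'orientation': array([ 2.57960143,  1.79154055, -0.00285726]), 'wrist_force': array([ 0.20658896, -0.10575227, -0.04223228]), 'torque': array([0.03656217, 0.04415704, 0.00360173]), 'grip_width': 0.9975026515404909}
```

View pics/top1.png

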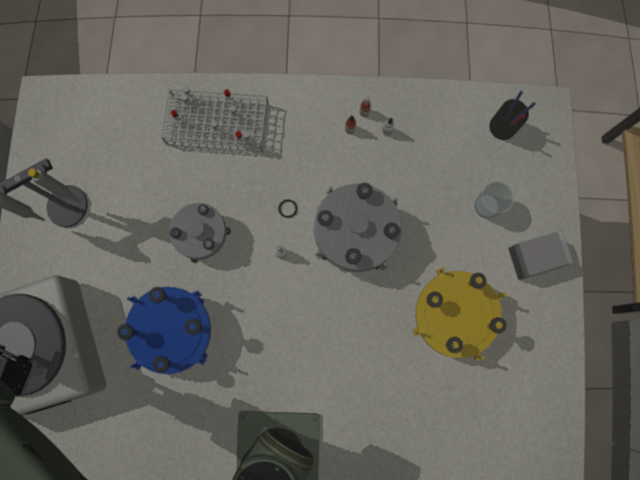

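View pics/side1.png

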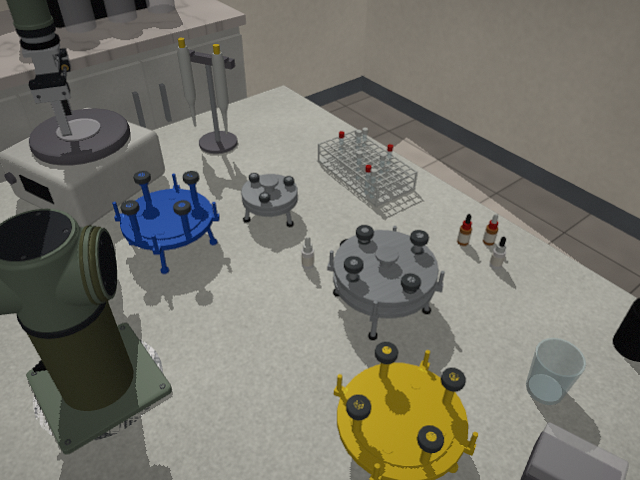

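Candidates: blue (168,330), yellow (460,314), small grey three-clamp (200,231) and large grey four-clamp (358,227) in the top view. The large grey one fits (steel, four clamps). I'll confirm that with a crop.

```bash
python3 - <<'E'
from h import *
a=cv2.imread('pics/top1.png')[170:285,300:420];b=cv2.imread('pics/side1.png')[215:335,320:450]
a=cv2.resize(a,(400,383),interpolation=2);b=cv2.resize(b,(400,383),interpolation=2)
cv2.imwrite('pics/crop1.png',np.hstack([a,b]))
E
```

```text
(no output)
```

View pics/crop1.png

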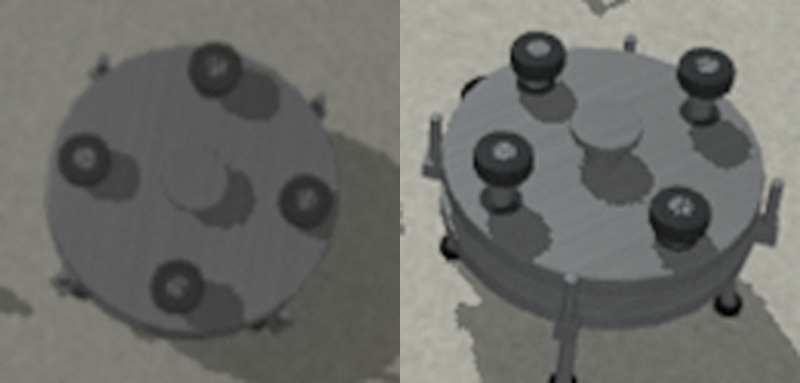

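The crop confirms it: grey steel, four black heads and a central cap, with no blue or yellow. In the side view the right-back and left-front heads stand higher. Next I'll measure the heads in both views.

```bash
cat > meas.py <<'E'
from h import *
def heads(fn,box,thr,amin=40):
    d=load(fn); g=d['px'].max(2).astype(np.uint8); x0,y0,x1,y1=box
    m=((g<thr)*255).astype(np.uint8); mm=np.zeros_like(m); mm[y0:y1,x0:x1]=m[y0:y1,x0:x1]
    cs,_=cv2.findContours(mm,cv2.RETR_EXTERNAL,cv2.CHAIN_APPROX_NONE)
    out=[]
    for c in cs:
        if cv2.contourArea(c)<amin: continue
        (x,y),(a,b),t=cv2.fitEllipse(cv2.convexHull(c)) if len(c)>=5 else cv2.minAreaRect(c)
        out.append((x,y,a,b,cv2.boundingRect(c)))
    return d,out
E
python3 - <<'E'
from meas import *
for thr in(45,55,62):
    for fn,box in(('top1',(305,175,415,275)),('side1',(325,215,445,300))):
        print(thr,fn);[print(np.round(o[:4],1),o[4]) for o in heads(fn,box,thr)[1]]
E
```

```text
45 top1
45 side1
[410.  284.4  15.7  18. ] (401, 282, 19, 10)
[353.  265.2  15.6  18.3] (344, 264, 19, 10)
[418.6 238.8  12.8  17.3] (410, 238, 18, 8)
[364.  234.   16.1  20.2] (356, 232, 17, 12)
55 top1
[352.9 256.   14.5  15.5] (346, 249, 15, 15)
[391.5 230.5  14.9  15. ] (384, 223, 16, 16)
[325.1 218.   14.1  14.8] (318, 211, 15, 15)
[364.2 190.7  14.9  15.1] (357, 184, 16, 15)
55 side1
[410.1 283.2  18.6  19.5] (401, 274, 19, 20)
[353.  264.8  17.1  18.6] (344, 257, 19, 17)
[418.8 237.9  15.2  17.9] (410, 231, 18, 15)
[364.1 234.2  16.9  19.8] (356, 226, 17, 19)
62 top1
[353.2 256.1  15.5  15.9] (346, 249, 16, 16)
[391.5 230.5  15.5  15.8] (384, 223, 16, 16)
[325.4 218.   14.9  15.8] (318, 211, 16, 15)
[364.4 190.9  15.4  15.9] (357, 183, 16, 16)
62 side1
[410.2 283.2  18.9  20. ] (401, 274, 20, 20)
[353.  268.4  19.3  26.6] (344, 257, 19, 25)
[418.8 238.   16.3  17.6] (410, 231, 18, 16)
[364.  234.4  17.2  20. ] (356, 226, 18, 19)
```

```bash
python3 - <<'E'
from meas import *
T,S=load('top1'),load('side1')
print('base px',proj(T,[0,0,0]))
top={'n1':(353.0,256),'n2':(391.5,230.5),'n3':(325.2,218),'n4':(364.3,190.8)}
side=[(410.1,283.2),(353,264.8),(418.8,237.9),(364.1,234.3)]
for k,p in top.items():
    o1,w1=ray(T,*p)
    for s in side:
        o2,w2=ray(S,*s)
        A=np.c_[w1,-w2]; x=np.linalg.lstsq(A,o2-o1,rcond=None)[0]
        a,b=o1+w1*x[0],o2+w2*x[1]
        if np.linalg.norm(a-b)<.012: print(k,s,np.round((a+b)/2,4),round(np.linalg.norm(a-b),4))
# assume tops
for z in (.128,.143):
    P=np.array([plane(T,*p,z) for p in top.values()]); print(z,P.round(4).tolist())
    print('r', np.linalg.norm(P[0]-P[3])/2,np.linalg.norm(P[1]-P[2])/2,(P[0]+P[3])/2,(P[1]+P[2])/2)
E
```

```text
base px [277.97095799 452.17564439]Traceback (most recent call last):
  File "<stdin>", line 7, in <module>
  File "h.py", line 15, in ray
    p=cv2.undistortPoints(np.array([[[u,v]]],float),K,np.array([k1,0,0,0,0]),criteria=(3,50,1e-10))[0,0]
      ~~~~~~~~~~~~~~~~~~~^^^^^^^^^^^^^^^^^^^^^^^^^^^^^^^^^^^^^^^^^^^^^^^^^^^^^^^^^^^^^^^^^^^^^^^^^^
cv2.error: OpenCV(4.12.0) :-1: error: (-5:Bad argument) in function 'undistortPoints'
> Overload resolution failed:
>  - undistortPoints() got an unexpected keyword argument 'criteria'
>  - undistortPoints() got an unexpected keyword argument 'criteria'
```

```bash
sed -i 's/cv2.undistortPoints(\(.*\),criteria=(3,50,1e-10))/cv2.undistortPointsIter(\1,np.eye(3),np.eye(3),(3,50,1e-10))/' h.py; python3 - <<'E'
from meas import *
T,S=load('top1'),load('side1')
top={'n1':(353.0,256),'n2':(391.5,230.5),'n3':(325.2,218),'n4':(364.3,190.8)}
side=[(410.1,283.2),(353,264.8),(418.8,237.9),(364.1,234.3)]
for k,p in top.items():
    o1,w1=ray(T,*p)
    for s in side:
        o2,w2=ray(S,*s)
        A=np.c_[w1,-w2]; x=np.linalg.lstsq(A,o2-o1,rcond=None)[0]
        a,b=o1+w1*x[0],o2+w2*x[1]
        if np.linalg.norm(a-b)<.012: print(k,s,np.round((a+b)/2,4),round(np.linalg.norm(a-b),4))
for z in (.128,.143):
    P=np.array([plane(T,*p,z) for p in top.values()]); print(z,P.round(4).tolist())
    print('r', np.linalg.norm(P[0]-P[3])/2,np.linalg.norm(P[1]-P[2])/2,(P[0]+P[3])/2,(P[1]+P[2])/2)
st=r.read_state(); print(R.from_rotvec(st['orientation']).as_matrix().round(3))
E
```

```text
n1 (353, 264.8) [ 0.4491 -0.1594  0.1441] 0.0008
n2 (410.1, 283.2) [ 0.5112 -0.2453  0.1259] 0.0004
n3 (364.1, 234.3) [ 0.5351 -0.097   0.1285] 0.0001
n4 (418.8, 237.9) [ 0.5961 -0.1826  0.1445] 0.0014
0.128 [[0.4512, -0.1601, 0.128], [0.5106, -0.2449, 0.128], [0.5351, -0.097, 0.128], [0.6, -0.1834, 0.128]]
r 0.07527678213341793 0.07497840253880292 [ 0.52561549 -0.17173684  0.128     ] [ 0.52288901 -0.17095006  0.128     ]
0.143 [[0.449, -0.1592, 0.143], [0.5076, -0.243, 0.143], [0.5318, -0.0969, 0.143], [0.5959, -0.1822, 0.143]]
r 0.07435694383882735 0.07406221026851985 [ 0.5224283  -0.17071057  0.143     ] [ 0.51973513 -0.16993341  0.143     ]
[[ 0.349  0.937 -0.001]
 [ 0.937 -0.349 -0.002]
 [-0.002 -0.    -1.   ]]
```

n1 (353,256) and n4 (364,191) are up, with tops at about 0.151. n2 (391,231) and n3 (325,218) are halfway, at about 0.134. The radii come out at 75 mm, as they should. I'll shut the fingers and move over n4 first.

```bash
cat > to.py <<'E'
import sys
from h import *
def go(name):
    T={'n1':(.449,-.159),'n2':(.511,-.245),'n3':(.535,-.097),'n4':(.596,-.1825)}
    st=r.read_state(); M=R.from_rotvec(st['orientation']).as_matrix(); p=st['position']
    d=np.r_[np.array(T[name])-p[:2],0]
    print(name,'tool shift cm',(M.T@d*100).round(2),'pos',p.round(4),'f',st['wrist_force'].round(1),'t',round(st['time'],2),'tilt',(M[:,2]).round(3),'w',round(st['grip_width'],2))
for n in sys.argv[1:]: go(n)
E
python3 -m creep '[[[-2.7,3.1,0],[0,0,0],-1],[[-2.7,3.1,0],[0,0,0],-1],[[-2.7,3.1,0],[0,0,0],-1],[[-2.7,3.1,0],[0,0,0],-1],[[-2.7,3.1,0],[0,0,0],-1],[[-2.7,3.1,0],[0,0,0],-1],[[-2.7,3.1,0],[0,0,0],-1],[[-2.7,3.1,0],[0,0,0],-1],[[-2.7,3.1,0],[0,0,0],-1],[[-2.7,3.1,0],[0,0,0],-1]]'; python3 to.py n4
```

```text
time: 1.35
position: [0.3971, 0.1762, 0.2051]
orientation: [-2.58, -1.792, 0.001]
wrist_force: [1.3, -1.0, 0.8]
grip_width: 0.008
n4 tool shift cm [-2.667e+01  3.116e+01 -1.000e-02] pos [0.3971 0.1762 0.2051] f [ 1.3 -1.   0.8] t 1.35 tilt [-0.001 -0.    -1.   ] w 0.01
```

```bash
python3 -m creep '[[[-2.7,3.1,0],[0,0,0],-1],[[-2.7,3.1,0],[0,0,0],-1],[[-2.7,3.1,0],[0,0,0],-1],[[-2.7,3.1,0],[0,0,0],-1],[[-2.7,3.1,0],[0,0,0],-1],[[-2.7,3.1,0],[0,0,0],-1],[[-2.7,3.1,0],[0,0,0],-1],[[-2.7,3.1,0],[0,0,0],-1],[[-2.6,3.1,0],[0,0,0],-1],[[-2.5,3.1,0],[0,0,0],-1]]'; python3 -m creep '[[[0,0,0],[0,0,0],-1],[[0,0,0],[0,0,0],-1]]';python3 to.py n4
python3 -c "
from h import *
snap('top','top2');snap('side','side2')
a=cv2.imread('pics/top2.png')[130:330,250:470];b=cv2.imread('pics/side2.png')[130:330,290:510]
cv2.imwrite('pics/crop2.png',cv2.resize(np.hstack([a,b]),(800,364)))"
```

```text
time: 2.6
position: [0.5944, -0.182, 0.2047]
orientation: [-2.58, -1.791, 0.001]
wrist_force: [0.3, -0.0, -0.1]
grip_width: 0.006
time: 2.85
position: [0.5935, -0.1804, 0.2046]
orientation: [-2.579, -1.791, 0.001]
wrist_force: [-0.7, -0.6, 0.2]
grip_width: 0.004
n4 tool shift cm [-0.11  0.31 -0.  ] pos [ 0.5935 -0.1804  0.2046] f [-0.7 -0.6  0.2] t 2.85 tilt [-0.002  0.001 -1.   ] w 0.0
```

View pics/crop2.png

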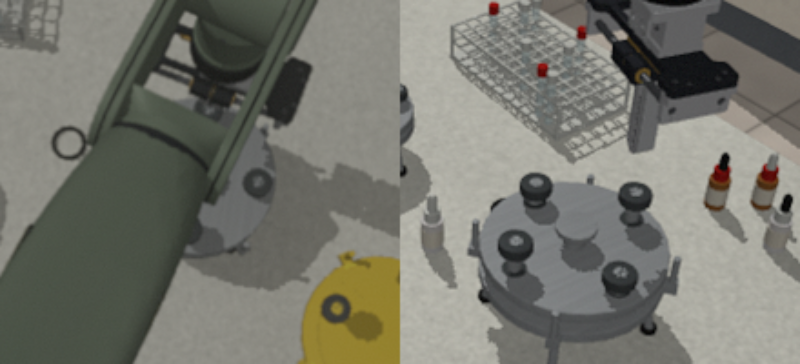

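In the side crop the fingers hang above the raised n4 head (crop 635,190). I'll correct the offset and come down to just above it.

```bash
python3 -m creep '[[[-0.1,0.3,1.5],[0,0,0],-1],[[0,0,1.5],[0,0,0],-1],[[0,0,1.5],[0,0,0],-1],[[0,0,0.3],[0,0,0],-1],[[0,0,0],[0,0,0],-1]]';python3 to.py n4
python3 -c "
from h import *
snap('side','side3');d=load('side3')
print(proj(d,r.read_state()['position']))
b=cv2.imread('pics/side3.png')[130:330,320:520]
cv2.imwrite('pics/crop3.png',cv2.resize(b,(600,600)))"
```

```text
time: 3.58
position: [0.5965, -0.1829, 0.1569]
orientation: [-2.58, -1.792, 0.001]
wrist_force: [-0.7, 0.4, 0.2]
grip_width: 0.007
n4 tool shift cm [ 0.02 -0.06  0.  ] pos [ 0.5965 -0.1829  0.1569] f [-0.7  0.4  0.2] t 3.58 tilt [-0.001  0.    -1.   ] w 0.01
[419.79803094 232.69934365]
```

View pics/crop3.png

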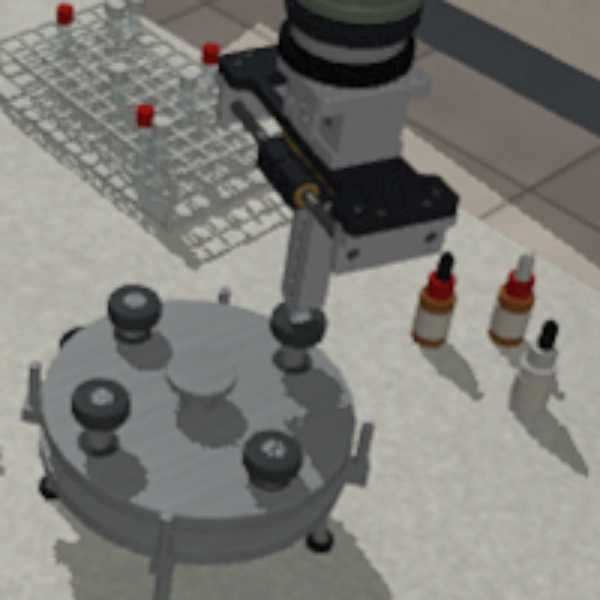

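The fingertips are centred over the n4 head (crop 300,318). I'll push it to halfway.

```bash
python3 -m creep '[[[0,0,0.4],[0,0,0],-1],[[0,0,0.3],[0,0,0],-1],[[0,0,0.3],[0,0,0],-1],[[0,0,0.3],[0,0,0],-1],[[0,0,0.3],[0,0,0],-1],[[0,0,0.3],[0,0,0],-1],[[0,0,0.2],[0,0,0],-1],[[0,0,0],[0,0,0],-1]]';python3 to.py n4
```

```text
time: 4.62
position: [0.5969, -0.183, 0.1377]
orientation: [2.58, 1.792, 0.0]
wrist_force: [-1.5, 1.6, 5.4]
grip_width: 0.003
n4 tool shift cm [ 0.02 -0.1  -0.  ] pos [ 0.5969 -0.183   0.1377] f [-1.5  1.6  5.4] t 4.62 tilt [ 0.001 -0.    -1.   ] w 0.0
```

```bash
python3 -m creep '[[[0,0,0.3],[0,0,0],-1],[[0,0,0],[0,0,0],-1],[[0,0,-1.5],[0,0,0],-1],[[0,0,-2],[0,0,0],-1],[[0,0,-2],[0,0,0],-1],[[0,0,0],[0,0,0],-1]]';python3 to.py n1
```

```text
time: 5.38
position: [0.5986, -0.1838, 0.1921]
orientation: [2.576, 1.789, 0.005]
wrist_force: [0.2, 0.8, 0.1]
grip_width: 0.005
n1 tool shift cm [ -2.9  -14.89  -0.09] pos [ 0.5986 -0.1838  0.1921] f [0.2 0.8 0.1] t 5.38 tilt [ 0.006 -0.003 -1.   ] w 0.01
```

```bash
python3 -m creep '[[[-0.7,-3.7,0],[0,0,0],-1],[[-0.7,-3.7,0],[0,0,0],-1],[[-0.7,-3.7,0],[0,0,0],-1],[[-0.7,-3.7,0],[0,0,0],-1],[[0,0,1.5],[0,0,0],-1],[[0,0,1],[0,0,0],-1],[[0,0,0],[0,0,0],-1]]';python3 to.py n1
```

```text
time: 6.25
position: [0.4481, -0.1572, 0.1619]
orientation: [-2.578, -1.791, 0.002]
wrist_force: [-0.0, 0.8, -0.4]
grip_width: 0.004
n1 tool shift cm [-0.14  0.14 -0.  ] pos [ 0.4481 -0.1572  0.1619] f [-0.   0.8 -0.4] t 6.25 tilt [-0.002  0.001 -1.   ] w 0.0
```

```bash
python3 -m creep '[[[-0.1,0.1,0.4],[0,0,0],-1],[[0,0,0.4],[0,0,0],-1],[[0,0,0.3],[0,0,0],-1],[[0,0,0.3],[0,0,0],-1],[[0,0,0.3],[0,0,0],-1],[[0,0,0.3],[0,0,0],-1],[[0,0,0.3],[0,0,0],-1],[[0,0,0.3],[0,0,0],-1],[[0,0,0],[0,0,0],-1]]';python3 to.py n1
```

```text
time: 7.38
position: [0.4489, -0.1588, 0.1382]
orientation: [2.58, 1.792, 0.0]
wrist_force: [-1.7, 1.2, 4.3]
grip_width: 0.007
n1 tool shift cm [-0.02  0.01  0.  ] pos [ 0.4489 -0.1588  0.1382] f [-1.7  1.2  4.3] t 7.38 tilt [ 0. -0. -1.] w 0.01
```

```bash
python3 -m creep '[[[0,0,0.3],[0,0,0],-1],[[0,0,0],[0,0,0],-1],[[0,0,0],[0,0,0],-1],[[0,0,-2],[0,0,0],-1],[[0,0,-3],[0,0,0],-1],[[0,0,-2],[0,0,0],-1],[[0,0,0],[0,0,0],-1]]';python3 to.py n1 n4
python3 - <<'E'
from meas import *
snap('side','side4')
for thr in (45,55):
  for o in heads('side4',(325,215,445,300),thr)[1]: print(thr,np.round(o[:4],1),o[4])
d=load('side4')
for n,p,z in (('n1',(.449,-.159),.135),('n4',(.596,-.1825),.135),('n2',(.511,-.245),.134),('n3',(.535,-.097),.1355)): print(n,proj(d,[*p,z-.007]).round(1))
b=cv2.imread('pics/side4.png')[130:330,320:520]
cv2.imwrite('pics/crop4.png',cv2.resize(b,(600,600)))
E
```

```text
time: 8.25
position: [0.4501, -0.1595, 0.2059]
orientation: [2.577, 1.79, 0.003]
wrist_force: [-0.2, -0.2, -0.8]
grip_width: 0.004
n1 tool shift cm [ 0.01 -0.12 -0.  ] pos [ 0.4501 -0.1595  0.2059] f [-0.2 -0.2 -0.8] t 8.25 tilt [ 0.004 -0.002 -1.   ] w 0.0
n4 tool shift cm [ 2.94 14.48  0.06] pos [ 0.4501 -0.1595  0.2059] f [-0.2 -0.2 -0.8] t 8.25 tilt [ 0.004 -0.002 -1.   ] w 0.0
45 [410.  284.4  15.9  18. ] (401, 282, 19, 11)
45 [352.5 271.7  17.1  19.2] (344, 270, 18, 12)
45 [418.  244.2  16.1  19.2] (410, 243, 17, 11)
55 [410.2 282.4  18.6  20.7] (401, 279, 19, 14)
55 [352.4 270.8  17.3  21.6] (344, 268, 18, 14)
55 [417.8 244.6  17.1  18.4] (410, 236, 17, 19)
55 [364.9 234.9  14.8  19.2] (358, 226, 15, 19)
n1 [352.2 271.1]
n4 [417.3 244.4]
n2 [409.9 282.7]
n3 [364.1 234.3]
```

View pics/crop4.png

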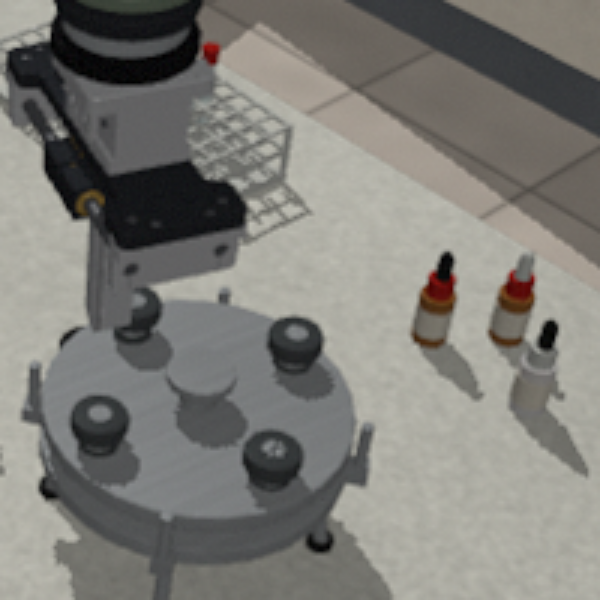

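All four heads now sit where a halfway height predicts: n1 (352,271), n4 (418,244), n2 (410,282) and n3 (364,235). Next is pair n1/n4 fully home, starting with n1.

```bash
python3 -m creep '[[[0,-0.1,2],[0,0,0],-1],[[0,0,2],[0,0,0],-1],[[0,0,2],[0,0,0],-1],[[0,0,0.5],[0,0,0],-1],[[0,0,0.3],[0,0,0],-1],[[0,0,0.3],[0,0,0],-1],[[0,0,0.3],[0,0,0],-1],[[0,0,0],[0,0,0],-1]]';python3 to.py n1
python3 -m creep '[[[0,0,0.3],[0,0,0],-1],[[0,0,0.3],[0,0,0],-1],[[0,0,0],[0,0,0],-1]]';python3 to.py n1
```

```text
time: 9.3
position: [0.4481, -0.1585, 0.1317]
orientation: [2.58, 1.792, 0.0]
wrist_force: [-3.0, 1.0, 5.4]
grip_width: 0.004
n1 tool shift cm [-0.01  0.11  0.  ] pos [ 0.4481 -0.1585  0.1317] f [-3.   1.   5.4] t 9.3 tilt [ 0. -0. -1.] w 0.0
time: 9.68
position: [0.4481, -0.1585, 0.126]
orientation: [2.58, 1.792, 0.0]
wrist_force: [-3.5, 1.5, 8.0]
grip_width: 0.003
n1 tool shift cm [-0.01  0.11  0.  ] pos [ 0.4481 -0.1585  0.126 ] f [-3.5  1.5  8. ] t 9.68 tilt [ 0. -0. -1.] w 0.0
```

```bash
python3 -m creep '[[[0,0,0.2],[0,0,0],-1],[[0,0,0.2],[0,0,0],-1],[[0,0,0],[0,0,0],-1]]';python3 -m creep '[[[0,0,0.2],[0,0,0],-1],[[0,0,0.1],[0,0,0],-1],[[0,0,0],[0,0,0],-1]]';
```

```text
time: 10.05
position: [0.4481, -0.1585, 0.1223]
orientation: [2.58, 1.792, -0.0]
wrist_force: [-4.7, 1.9, 9.7]
grip_width: 0.004
time: 10.42
position: [0.4481, -0.1585, 0.1202]
orientation: [2.58, 1.792, -0.0]
wrist_force: [-6.3, 2.3, 14.0]
grip_width: 0.007
```

At its stop (0.1202). Lifting and going over to n4.

```bash
python3 -m creep '[[[0,0,-2],[0,0,0],-1],[[0,0,-3],[0,0,0],-1],[[0,0,-1],[0,0,0],-1],[[0.7,3.6,0],[0,0,0],-1],[[0.7,3.6,0],[0,0,0],-1],[[0.7,3.7,0],[0,0,0],-1],[[0.7,3.6,0],[0,0,0],-1],[[0,0,0],[0,0,0],-1],[[0,0,0],[0,0,0],-1]]';python3 to.py n4
```

```text
time: 11.55
position: [0.5926, -0.1825, 0.1765]
orientation: [-2.579, -1.791, 0.002]
wrist_force: [-0.2, -0.5, 0.8]
grip_width: 0.002
n4 tool shift cm [ 0.12  0.32 -0.  ] pos [ 0.5926 -0.1825  0.1765] f [-0.2 -0.5  0.8] t 11.55 tilt [-0.002  0.001 -1.   ] w 0.0
```

```bash
python3 -m creep '[[[0.1,0.3,2],[0,0,0],-1],[[0,0,1.5],[0,0,0],-1],[[0,0,0.4],[0,0,0],-1],[[0,0,0.3],[0,0,0],-1],[[0,0,0.3],[0,0,0],-1],[[0,0,0.3],[0,0,0],-1],[[0,0,0.3],[0,0,0],-1],[[0,0,0],[0,0,0],-1]]';python3 to.py n4
```

```text
time: 12.55
position: [0.5966, -0.1829, 0.1286]
orientation: [2.58, 1.792, -0.0]
wrist_force: [-4.2, 1.2, 7.8]
grip_width: 0.006
n4 tool shift cm [ 0.02 -0.07 -0.  ] pos [ 0.5966 -0.1829  0.1286] f [-4.2  1.2  7.8] t 12.55 tilt [-0. -0. -1.] w 0.01
```

```bash
python3 -m creep '[[[0,0,0.3],[0,0,0],-1],[[0,0,0.3],[0,0,0],-1],[[0,0,0],[0,0,0],-1]]';python3 -m creep '[[[0,0,0.2],[0,0,0],-1],[[0,0,0.2],[0,0,0],-1],[[0,0,0],[0,0,0],-1]]';
```

```text
time: 12.92
position: [0.5966, -0.1829, 0.123]
orientation: [2.58, 1.792, -0.0]
wrist_force: [-5.5, 2.0, 9.0]
grip_width: 0.004
time: 13.3
position: [0.5967, -0.183, 0.1211]
orientation: [2.58, 1.792, -0.0]
wrist_force: [-8.7, 3.1, 16.3]
grip_width: 0.01
```

```bash
python3 -m creep '[[[0,0,0.2],[0,0,0],-1],[[0,0,0],[0,0,0],-1],[[0,0,0],[0,0,0],-1]]';python3 -m creep '[[[0,0,-2],[0,0,0],-1],[[0,0,-3],[0,0,0],-1],[[0,0,-2],[0,0,0],-1],[[0,0,0],[0,0,0],-1]]'
python3 to.py n3
python3 - <<'E'
from meas import *
snap('side','side5')
for thr in (45,55):
  for o in heads('side5',(325,215,445,310),thr)[1]: print(thr,np.round(o[:4],1),o[4])
d=load('side5')
for n,p,z in (('n1',(.449,-.159),.12),('n4',(.596,-.1825),.12),('n2',(.511,-.245),.134),('n3',(.535,-.097),.1355)): print(n,proj(d,[*p,z-.007]).round(1),proj(d,[*p,z+.008]).round(1))
b=cv2.imread('pics/side5.png')[130:330,320:520]
cv2.imwrite('pics/crop5.png',cv2.resize(b,(600,600)))
E
```

```text
time: 13.68
position: [0.5967, -0.183, 0.1209]
orientation: [2.579, 1.792, -0.0]
wrist_force: [-11.8, 5.4, 23.8]
grip_width: 0.004
time: 14.18
position: [0.5983, -0.1837, 0.187]
orientation: [2.577, 1.789, 0.004]
wrist_force: [0.1, -0.4, -0.1]
grip_width: 0.006
n3 tool shift cm [ 5.91 -8.96 -0.05] pos [ 0.5983 -0.1837  0.187 ] f [ 0.1 -0.4 -0.1] t 14.18 tilt [ 0.005 -0.002 -1.   ] w 0.01
45 [410.1 283.9  13.1  17.9] (401, 282, 19, 9)
45 [352.5 276.3  17.2  17.8] (344, 275, 18, 11)
45 [416.9 248.7  16.4  18. ] (409, 246, 17, 12)
45 [364.  233.4  12.3  16.2] (356, 232, 17, 8)
55 [409.9 283.7  18.   27.2] (401, 278, 19, 20)
55 [352.5 276.7  17.6  18.5] (344, 270, 18, 17)
55 [416.8 249.4  17.1  17.6] (409, 241, 17, 18)
55 [364.3 232.6  14.9  16.8] (356, 226, 17, 15)
n1 [351.8 276.8] [352.2 271.1]
n4 [416.3 250.1] [417.3 244.4]
n2 [409.9 282.7] [410.9 276.9]
n3 [364.1 234.3] [364.5 228.5]
```

View pics/crop5.png

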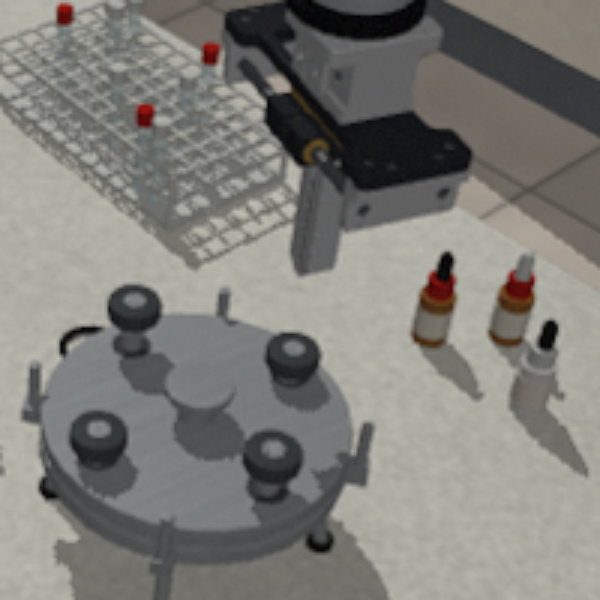

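n1 (352,276.5) and n4 (417,249) are home, the cover is down, and n2/n3 are unchanged at halfway. On to n3.

```bash
python3 -m creep '[[[2,-3,0],[0,0,0],-1],[[2,-3,0],[0,0,0],-1],[[2,-2.9,0],[0,0,0],-1],[[0,0,2],[0,0,0],-1],[[0,0,1],[0,0,0],-1],[[0,0,0],[0,0,0],-1]]';python3 to.py n3
```

```text
time: 14.98
position: [0.5331, -0.0954, 0.1525]
orientation: [-2.578, -1.79, 0.004]
wrist_force: [0.8, 0.5, -0.3]
grip_width: 0.006
n3 tool shift cm [-0.08  0.23 -0.  ] pos [ 0.5331 -0.0954  0.1525] f [ 0.8  0.5 -0.3] t 14.97 tilt [-0.004  0.001 -1.   ] w 0.01
```

```bash
python3 -m creep '[[[-0.1,0.1,1],[0,0,0],-1],[[0,0,0.5],[0,0,0],-1],[[0,0,0.4],[0,0,0],-1],[[0,0,0.3],[0,0,0],-1],[[0,0,0.3],[0,0,0],-1],[[0,0,0.3],[0,0,0],-1],[[0,0,0],[0,0,0],-1]]';python3 to.py n3; python3 -m creep '[[[0,0,0.3],[0,0,0],-1],[[0,0,0.3],[0,0,0],-1],[[0,0,0],[0,0,0],-1]]'
```

```text
time: 15.85
position: [0.5349, -0.0973, 0.1273]
orientation: [2.58, 1.792, -0.0]
wrist_force: [-3.1, -0.8, 5.1]
grip_width: 0.001
n3 tool shift cm [ 0.03 -0.   -0.  ] pos [ 0.5349 -0.0973  0.1273] f [-3.1 -0.8  5.1] t 15.85 tilt [ 0.    -0.001 -1.   ] w 0.0
time: 16.23
position: [0.5349, -0.0972, 0.1212]
orientation: [2.58, 1.792, -0.0]
wrist_force: [-2.2, 0.3, 4.8]
grip_width: 0.008
```

```bash
python3 -m creep '[[[0,0,0.2],[0,0,0],-1],[[0,0,0.2],[0,0,0],-1],[[0,0,0],[0,0,0],-1]]'; python3 -m creep '[[[0,0,-2],[0,0,0],-1],[[0,0,-3],[0,0,0],-1],[[0,0,-1],[0,0,0],-1],[[0,0,0],[0,0,0],-1]]'; python3 to.py n2
```

```text
time: 16.6
position: [0.535, -0.0972, 0.1207]
orientation: [2.58, 1.792, -0.001]
wrist_force: [-9.3, 1.8, 21.6]
grip_width: 0.004
time: 17.1
position: [0.5353, -0.0971, 0.1768]
orientation: [2.579, 1.791, 0.001]
wrist_force: [-0.1, 0.5, -0.1]
grip_width: 0.003
n2 tool shift cm [-14.71   2.89   0.  ] pos [ 0.5353 -0.0971  0.1768] f [-0.1  0.5 -0.1] t 17.1 tilt [ 0.001 -0.    -1.   ] w 0.0
```

```bash
python3 -m creep '[[[-3.7,0.7,0],[0,0,0],-1],[[-3.7,0.7,0],[0,0,0],-1],[[-3.7,0.8,0],[0,0,0],-1],[[-3.6,0.7,0],[0,0,0],-1],[[0,0,1.5],[0,0,0],-1],[[0,0,1],[0,0,0],-1],[[0,0,0],[0,0,0],-1]]';python3 to.py n2
```

```text
time: 17.98
position: [0.5095, -0.2427, 0.149]
orientation: [-2.575, -1.791, 0.002]
wrist_force: [0.1, -0.0, 0.6]
grip_width: 0.002
n2 tool shift cm [-0.16  0.22 -0.  ] pos [ 0.5095 -0.2427  0.149 ] f [ 0.1 -0.   0.6] t 17.98 tilt [-0.004  0.003 -1.   ] w 0.0
```

```bash
python3 -m creep '[[[-0.1,0.1,1],[0,0,0],-1],[[0,0,0.4],[0,0,0],-1],[[0,0,0.4],[0,0,0],-1],[[0,0,0.3],[0,0,0],-1],[[0,0,0.3],[0,0,0],-1],[[0,0,0],[0,0,0],-1]]';python3 to.py n2; python3 -m creep '[[[0,0,0.3],[0,0,0],-1],[[0,0,0.2],[0,0,0],-1],[[0,0,0],[0,0,0],-1]]'
```

```text
time: 18.73
position: [0.5114, -0.2459, 0.1284]
orientation: [2.58, 1.792, 0.001]
wrist_force: [-1.2, 1.7, 4.5]
grip_width: 0.005
n2 tool shift cm [ 0.07 -0.07 -0.  ] pos [ 0.5114 -0.2459  0.1284] f [-1.2  1.7  4.5] t 18.73 tilt [ 0.  0. -1.] w 0.01
time: 19.1
position: [0.5114, -0.2459, 0.1233]
orientation: [2.58, 1.792, 0.001]
wrist_force: [-1.7, 2.5, 5.1]
grip_width: 0.009
```

```bash
python3 -m creep '[[[0,0,0.3],[0,0,0],-1],[[0,0,0.2],[0,0,0],-1],[[0,0,0.1],[0,0,0],-1],[[0,0,0],[0,0,0],-1]]'; python3 -m creep '[[[0,0,-2],[0,0,0],-1],[[0,0,-3],[0,0,0],-1],[[0,0,-5],[0,0,0],-1],[[-3,-5,-2],[0,0,0],-1],[[-3,-5,0],[0,0,0],-1],[[0,0,0],[0,0,0],-1],[[0,0,0],[0,0,0],-1]]'
python3 - <<'E'
from meas import *
snap('side','side6');snap('top','top6')
for thr in (45,55):
  for o in heads('side6',(325,215,445,310),thr)[1]: print(thr,np.round(o[:4],1),o[4])
d=load('side6')
for n,p in (('n1',(.449,-.159)),('n4',(.596,-.1825)),('n2',(.511,-.245)),('n3',(.535,-.097))): print(n,proj(d,[*p,.113]).round(1),'if 5mm higher',proj(d,[*p,.118]).round(1))
b=cv2.imread('pics/side6.png')[130:330,320:520]; a=cv2.imread('pics/top6.png')[140:320,270:450]
cv2.imwrite('pics/crop6.png',np.hstack([cv2.resize(b,(400,400)),cv2.resize(a,(400,400))]))
E
```

```text
time: 19.6
position: [0.5116, -0.246, 0.1209]
orientation: [2.58, 1.792, 0.0]
wrist_force: [-8.5, 5.5, 23.0]
grip_width: 0.006
time: 20.48
position: [0.3971, -0.2677, 0.2366]
orientation: [2.58, 1.79, 0.001]
wrist_force: [0.1, -0.0, -0.5]
grip_width: 0.005
45 [409.6 287.4  17.3  18.8] (401, 286, 18, 11)
45 [352.5 276.5  16.6  18.3] (344, 276, 18, 9)
45 [363.  241.4  13.   14.5] (356, 239, 15, 8)
45 [395.5 231.5  39.8  79.3] (356, 215, 80, 38)
55 [410.  286.1  17.8  22.4] (401, 286, 19, 12)
55 [352.5 276.4  17.3  19.2] (344, 274, 18, 13)
55 [363.1 241.   14.   16. ] (356, 237, 16, 12)
55 [395.2 231.4  39.4  79.5] (356, 215, 80, 38)
n1 [351.8 276.8] if 5mm higher [351.9 274.9]
n4 [416.3 250.1] if 5mm higher [416.6 248.2]
n2 [409.  288.1] if 5mm higher [409.3 286.2]
n3 [363.6 240.2] if 5mm higher [363.7 238.3]
```

View pics/crop6.png

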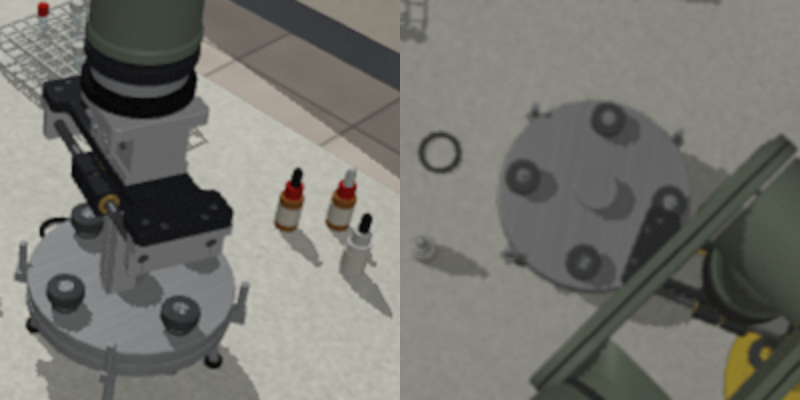

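n1, n2 and n3 look home, but the gripper hides n4. I'll raise the arm clear for one last unobstructed check.

```bash
python3 -m creep '[[[0,0,-5],[0,0,0],-1],[[0,0,-5],[0,0,0],-1],[[-3,3,-3],[0,0,0],-1],[[-4,2,0],[0,0,0],-1],[[-4,2,0],[0,0,0],-1],[[0,0,0],[0,0,0],-1],[[0,0,0],[0,0,0],-1]]'
python3 - <<'E'
from meas import *
snap('side','side7')
for o in heads('side7',(325,215,445,310),50)[1]: print(np.round(o[:4],1),o[4])
cv2.imwrite('pics/crop7.png',cv2.resize(cv2.imread('pics/side7.png')[180:340,310:470],(600,600)))
print(r.read_state()['wrist_force'],r.read_state()['qd'].round(3))
E
```

```text
time: 21.45
position: [0.4246, -0.3942, 0.3657]
orientation: [-2.578, -1.793, -0.001]
wrist_force: [-0.5, -0.3, 0.2]
grip_width: 0.005
[410.  286.1  17.9  22.2] (401, 286, 19, 12)
[352.5 276.6  16.8  18.2] (344, 275, 18, 11)
[416.9 248.4  16.4  20.4] (409, 246, 17, 13)
[363.9 239.4  16.1  18.3] (356, 238, 17, 10)
[ 0.24176003  0.66199983 -0.79502763] [ 0.002 -0.022  0.008 -0.    -0.    -0.002]
```

View pics/crop7.png

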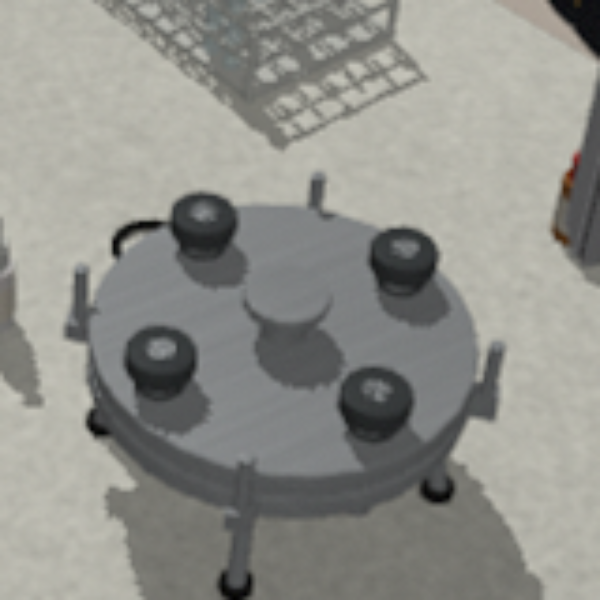

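All four heads sit equally low over a level cover: (410,286), (352,277), (417,248) and (364,239). The arm is clear of everything, so I'll hand in.

```bash
python3 -c "
from cell import r
print(r.finish_job())"
```

```text
the job is handed in; nothing more can be done
None
```

I closed the large grey holder in the order asked and handed the job in at about 21.5 s, well under the 58 s limit; `finish_job()` reports no verdict.

- **Halfway:** I pushed the two raised clamps down to about 135 mm. The side picture then put all four heads at the positions predicted for halfway, allowing for one head that the gripper partly hid.
- **Fully home:** I pushed that same pair to its stops, at measured tip heights of 120.2 and 120.9 mm. The side picture showed the other pair still halfway before I went on. I then pushed the other pair home, at 120.7 and 120.9 mm. The wrist's vertical force peaked at about 24 N in the readings.
- **Last check:** in the final side picture all four heads sit low, within about 2 pixels of the predicted home position, and the cover looks level and down. Two pixels is about 5 mm of height, so the fingertip heights at the stops are the firmer evidence. I did not measure the cover's height or tilt numerically. The arm was clear, with its tip at 0.37 m and the wrist force near zero.

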